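Close the dark box and hold the focus lever at the fourth click

ROBOT

A 7-joint arm with a two-finger parallel gripper is mounted at the origin on the work surface. World frame = base frame: x ahead of the robot, y to its left, z up, the work surface at z = 0. Lengths are in mm, angles in rad, forces in N, time in s.
With the tool pointing down it reaches from about 400 to 875 mm from the base axis. Payload 4.4 kg.
Tool frame: the origin (TCP) lies midway between the tips of the shut fingers; the grasp point (between the pads) lies 19 mm behind it; z points along the fingers, y is the direction in which the jaws open and shut (so a half turn about z gives the same grasp; the last joint's range is limited). The gripper opens to 85 mm and grips with 20 to 120 N. Pads are 22 mm wide; open, the fingers measure 114 mm over their backs; the gripper's body (76 mm by 85 mm) begins 54 mm behind the grasp point. The pads swing forward as they close: fully open they stand 13 mm farther back than shut.
Start: joints at [-1.407, 0.628, 0.038, 1.517, -0.027, 0.996, -0.02], TCP at [148.033, 632.933, 231.313] pointing down, gripper open.
Joint ranges: [-3.06, 3.06], [-0.37, 2.12], [-1.25, 1.32], [0.18, 2.47], [-1.1, 4.24], [0.23, 1.98], [-2.94, 2.94]. Speed limits (rad/s): [2.57, 2.57, 3.14, 3.14, 3.14, 3.14, 3.14].

INTERFACE

Orientations are given as a 3x3 rotation matrix whose columns are the frame's x, y, z axes.
In Python, from rig import * gives the robot as it stands.
- The arm moves only by the shell command python3 -m handwheel 'ROWS'. ROWS is JSON, a list of rows, each a list of 7 numbers: the closure in counts, from 0 (fully open) to 255 (shut), then the shift along the tool's x, y, z in mm, then the turn, a rotation vector about the tool's x, y, z in rad. A call has 1 to 12 rows; each row shifts and turns the commanded pose from where the row before left it, along the tool's axes as they then stand; what a row does not reach is not made up. A row lasts 1/12 s, in which the tool goes at most 41.7 mm and 7.16 degrees, less where a joint would pass 70% of its speed; a pose out of reach is approached as far as the arm can. A call is refused whole if a number of a shift passes 41.7 or a number of a turn 0.125, either way. A call with a gripper value outside its range is refused whole. The fingers move at their own pace and stop on an object; the grip force is fixed at half the most. Time passes only in rows, so rows that do not move let the fingers close. It gives the time, the measured TCP pose, the force and the opening at its end, in the units of the state.
- observe(): the state, without advancing time (a new reading comes with each control period).
- camera(name): name is "scene" or "top" or "wrist"; returns a dict with "image" (480x640x3 uint8, red, green, blue), "K" (3x3 intrinsics, pixels), "dist_coeffs" ([k1, k2, p1, p2, k3] as OpenCV has them; the pictures are not rectified), "rvec" (rotation vector, rad) and "tvec" (3), from world to camera coordinates, as OpenCV has them. Camera axes: x right, y down, z forward; pixel columns grow to the right and rows downward; lengths in mm; the calibration is good to about 2 mm. A picture is of the moment at which its call begins. There is no depth.
- finish_job(): hands the job in, once; it reports no verdict.
The state is a dict: "t": time; "joint_pos": joint angles; "qvel": joint speeds; "joint_torque": joint torques, N m; "tool_pos": TCP position; "ee_rot": TCP orientation; "wrist_force": force on the tool from outside, world axes, zero at the start; "wrist_torque": the same for the moment, N m; "opening": finger opening in mm.
Only numpy, scipy, OpenCV 4.12 (cv2) and the standard library are available. Lean on these libraries where they do the work, as an engineer would, in place of code of your own. Each camera call takes 0.05 s, during which the arm holds its last target. There are 200 camera calls.

TASK

Get the cell imager ready for a dark exposure: slide the amber light shield in its front all the way down by its handle, and only then swing the focus drive's ratchet lever away from its rest by exactly four clicks, counting them by feel and never going on to a fifth. The lever springs home when let go, so finish with the fingers still holding it at the fourth click, the shield still shut; do not knock over or push away the other things on the bench.

Things in the scene. Friction and masses are not known exactly. Their poses are not given: they have to be found in the camera images.
- imager: Cell imager: fixed white dark box, 220 (x) x 250 (y) x 170 mm tall, open in its front (-x side), a black camera stub on its roof (at x +45, radius 32, up to 230 mm). Origin: centre of its underside; x points away from its open front, z up.
- shield (a joint): How far the light shield is raised, in m: 0 = fully down (shut, on its stop), up to 0.095. It slides straight up and down in the imager's two black front channels, weighs 0.25 kg and stays where it is left by friction (about 4 N pushes it down, 9 N lifts it).
- shield_handle (a point): Centre of the shield's handle, an aluminium rail along the top edge of the amber pane: 18 (x) x 120 (y) x 20 mm high. Free on all sides but below, where the 4 mm pane hangs. Lies 113 mm in front (-x) of the imager's origin, 210 mm above the bench when shut and higher by the joint value when raised. Its axes are the imager's.
- focus_drive: Focus drive: fixed white housing 130 (x) x 80 (y) x 60 mm, with two black cheeks up to 89 mm on top, carrying a steel lever. It stands left or right of the imager. Origin: centre of its underside; z up. The lever rests leaning towards its -x (roughly towards the robot) and is advanced towards its +x.
- focus_lever: Ratchet lever: flat steel arm 10 x 8 mm, black round crossbar at its top. Origin at the pivot; axes are the drive's when at rest and turn with it about y. At rest it lies on a stop, leaning 0.5 rad (29 deg) from upright to the drive's -x. A return spring drives it home from wherever it is let go: 2.5 N at the grip at rest, 4 N at the fourth click.
- focus_pivot (a point): Lever's pivot, 70 mm above the focus drive's origin; axes are the drive's. The lever turns about y here in 7 clicks of 0.16 rad (9 deg, 17.6 mm at the grip). Clicks add a smooth +-1.8 N to the spring: within each click the force rises to a crest at 1/4 click, drops some 3.5 N (the click felt) to a trough at 3/4 and is even again at the whole click, where the next rise begins.
- lever_grip (a point): Centre of the lever's crossbar grip: cylinder 18 mm in diameter, 44 mm long, along the drive's y axis; 110 mm from the pivot, at rest 53 mm to the drive's -x side of it and 97 mm above it. Can be pinched on its two ends from above, or pushed from its -x side.
- lamp_supply: Bystander: fixed grey box 150 x 100 x 85 mm with a knob, up to 101 mm, on the other side of the imager from the focus drive. Origin: centre of its underside.
- mouse: Bystander: black computer mouse, 105 x 60 x 32 mm, loose, between robot and imager. Origin under its centre.
- dish_stack: Bystander: stack of three culture dishes, diameter 60, 44 mm high, loose. Origin under its centre.
- media_bottle: Bystander: clear bottle, diameter 62, 125 mm high, loose, behind left. Origin under its centre.
- tip_box: Bystander: grey pipette tip box, 87 x 122 x 68 mm, loose, behind right. Origin under its centre.
- tube_rack: Bystander: white rack of tubes, 70 x 160 mm, 89 mm high with tubes, loose, far left. Origin under its centre.
- marker: Bystander: marker pen, 135 mm long, 12 mm thick, loose, front right. Origin under its centre.
Things that resemble listed ones, but are neither listed nor needed, are in the scene too. Leave any red or yellow look-alike of the focus_drive alone.

How it is judged:
By the outcome, as a careful person would: the job done as asked, in the order asked, and still so for the second after the job is handed in, while the arm keeps its last pose, push and grip.
It also fails if it takes over 72 s, if anything falls off the work surface, if the arm or the gripper's body presses on something with over 40 N, if the wrist force passes 120 N, or if a joint passes its speed limit or range.

## Working session

There is one attempt and no reset: what is moved stays moved. The work goes in short steps, Python scripts to look and compute and a shell command to move; the robot and the scene stay as the last step left them, time stands still between calls to the robot, and variables do not carry over. Pictures are saved under pics/ and viewed, about 8 in all and at most 12, crops included, and the job is handed in when it is done.

```bash
ls; mkdir -p pics; python3 - <<'E'
from rig import *
import cv2
for n in ("scene","top"):
    c=camera(n); cv2.imwrite(f"pics/{n}0.png",c["image"][:,:,::-1])
s=observe(); print(s["t"],s["tool_pos"],s["ee_rot"],s["wrist_force"],s["opening"])
E
```

```text
pics
0.1 [147.93659809 632.35331722 230.45960207] [[-9.73697987e-01  2.27842289e-01 -3.49708022e-04]
 [ 2.27842551e-01  9.73696457e-01 -1.72671912e-03]
 [-5.29101756e-05 -1.76098130e-03 -9.99998448e-01]] [ 0.85838685 -0.32173116 -0.68323074] 85.39104645315935
```

View pics/scene0.png

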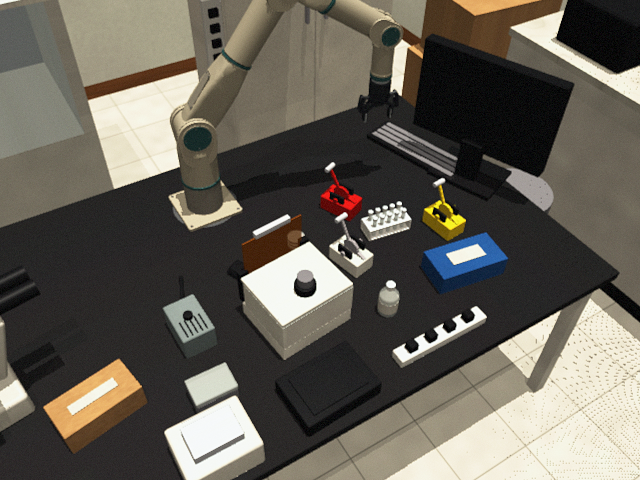

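View pics/top0.png

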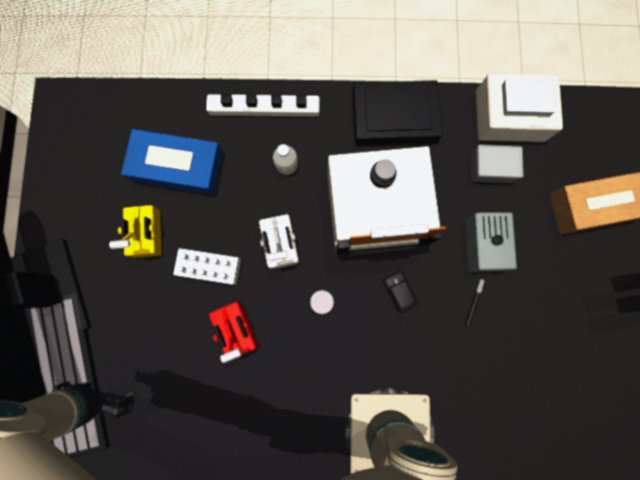

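The scene view shows the white imager with its raised amber shield (handle ~(272,226)) and three lever drives: red (341,200), yellow (444,220) and white (351,255). In the top view the white one is at (279,241), left of the imager. White is the one described, since red and yellow are the excluded look-alikes. I'll check it in an enlarged crop.

```bash
cat > h.py <<'E'
import numpy as np, cv2
def ray(c,uv):
    p=cv2.undistortPoints(np.array(uv,float).reshape(-1,1,2),c["K"],c["dist_coeffs"]).reshape(-1,2)
    R=cv2.Rodrigues(np.array(c["rvec"],float))[0]; o=-R.T@np.array(c["tvec"],float).ravel()
    return o,np.c_[p,np.ones(len(p))]@R
def onz(c,uv,z):
    o,d=ray(c,uv); return o+d*((z-o[2])/d[:,2])[:,None]
def proj(c,P):
    return cv2.projectPoints(np.array(P,float).reshape(-1,1,3),np.array(c["rvec"],float),np.array(c["tvec"],float),np.array(c["K"],float),np.array(c["dist_coeffs"],float))[0].reshape(-1,2)
E
python3 - <<'E'
from rig import *
from h import *
import pickle
c=camera("top"); pickle.dump(dict(c),open("top.pkl","wb"))
s=camera("scene"); pickle.dump(dict(s),open("scene.pkl","wb"))
im=c["image"][:,:,::-1]
cv2.imwrite("pics/topc.png",cv2.resize(im[135:285,250:450],None,fx=4,fy=4,interpolation=cv2.INTER_CUBIC))
im=s["image"][:,:,::-1]
cv2.imwrite("pics/scc.png",cv2.resize(im[200:350,220:400],None,fx=4,fy=4,interpolation=cv2.INTER_CUBIC))
print(onz(c,[(328,155),(431,147),(440,238),(337,247)],170))
E
```

```text
[[701.13101321 174.54332022 170.        ]
 [726.01149369 -80.20212574 170.        ]
 [498.54046701 -96.48831727 170.        ]
 [473.42544412 150.46845754 170.        ]]
```

View pics/topc.png

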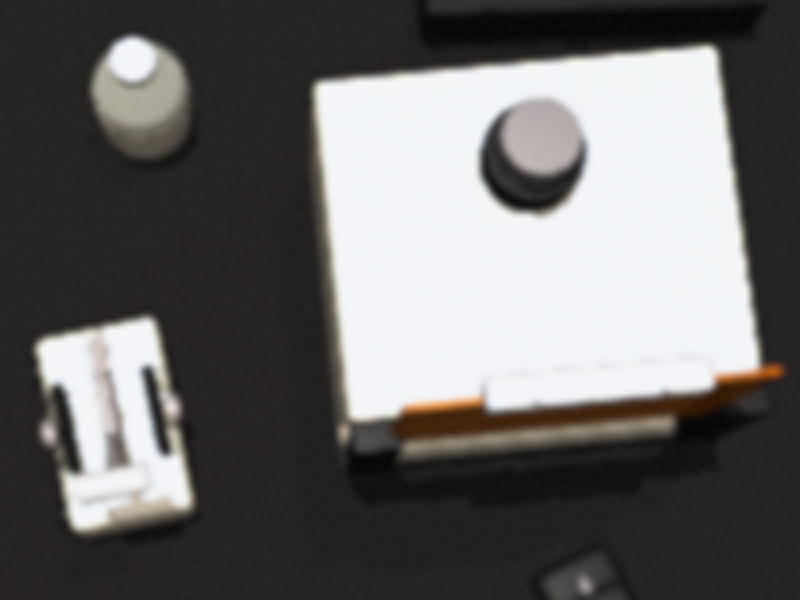

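View pics/scc.png

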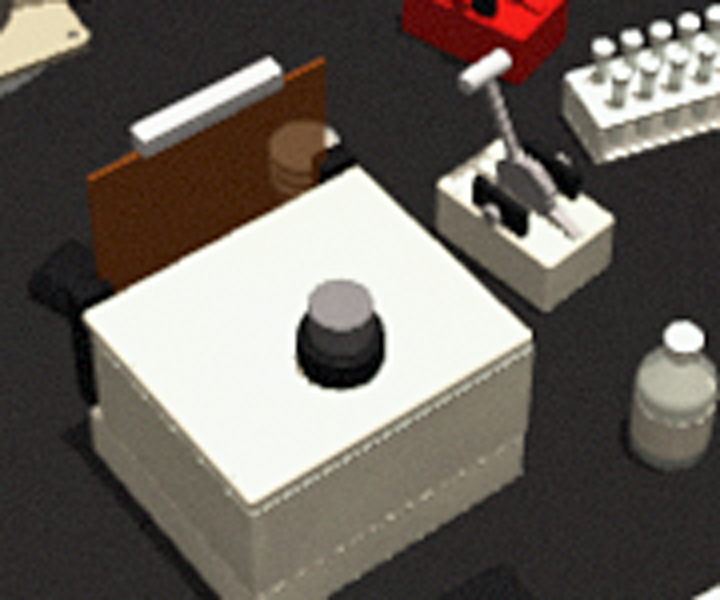

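```bash
cat > fit.py <<'E'
from h import *
import pickle
from scipy.optimize import least_squares
T=pickle.load(open("top.pkl","rb"));S=pickle.load(open("scene.pkl","rb"))
t=lambda *p:np.array(p)/4+[250,135]-.375
s=lambda *p:np.array(p)/4+[220,200]-.375
def W(q,P):
    c,n=np.cos(q[2]),np.sin(q[2]); P=np.array(P,float)
    return np.c_[q[0]+c*P[:,0]-n*P[:,1],q[1]+n*P[:,0]+c*P[:,1],P[:,2]]
def fit(obs,q0):
    f=lambda q:np.concatenate([(proj(c,W(q,P))-uv).ravel() for c,P,uv in obs(q)])
    r=least_squares(f,q0,loss="soft_l1"); print(r.x.round(3)); print(r.fun.reshape(-1,2).round(1).tolist()); return r.x
B=[(110,125,170),(110,-125,170),(-110,125,170)]
q=fit(lambda q:[(T,B,t((315,83),(717,48),(348,420))),(S,B+[(-110,-125,170)],s((530,338),(253,503),(357,168),(85,318))),
  (T,[(-113,0,220+q[3]*1)],t((600,383))),(S,[(-113,0,210+q[3])],s((207,107)))],[600,35,0.1,90])
print("handle",W(q,[(-113,0,210+q[3])]))
D=[(65,40,60),(65,-40,60),(-65,40,60),(-65,-40,60)]
d=fit(lambda q:[(T,D,t((37,340),(155,318),(75,532),(194,512))),(S,D,s((612,220),(550,272),(500,140),(437,185))),
  (T,[(-53,0,167)],t((108,484))),(S,[(-53,0,167)],s((486,71)))],[500,280,0.1])
print("grip rest",W(d,[(-53,0,167)]),"yaw",d[2])
for a in (-.5,-.34,-.18,-.02,.14): print(W(d,[(110*np.sin(a),0,70+110*np.cos(a))]).round(0))
for n,uv in dict(dish=(322,302),mouse=(400,291),marker=(475,303),bottle=(286,158),red=(232,332)).items(): print(n,onz(T,[uv],20).round(0))
E
python3 fit.py
```

```text
[6.0653e+02 3.7694e+01 1.0400e-01 8.7193e+01]
[[0.1, -1.1], [0.1, -0.8], [0.4, 2.9], [1.6, -0.4], [-0.7, 0.5], [-0.6, -2.0], [-2.0, -2.9], [-0.3, -0.7], [0.9, 0.0]]
handle [[494.14112106  25.95685222 297.19303537]]
[5.02439e+02 3.01792e+02 2.15000e-01]
[[0.1, 0.1], [0.2, -0.2], [-0.4, -0.0], [-0.2, -1.1], [1.2, -0.2], [-0.4, -0.7], [0.8, -1.0], [-0.5, -0.6], [1.5, 0.2], [-0.3, 0.6]]
grip rest [[450.66099471 290.47866889 167.        ]] yaw 0.2151128639218496
[[451. 291. 167.]]
[[467. 294. 174.]]
[[483. 298. 178.]]
[[500. 301. 180.]]
[[517. 305. 179.]]
dish [[343. 184.  20.]]
mouse [[375. -26.  20.]]
marker [[ 345. -229.   20.]]
bottle [[743. 291.  20.]]
red [[261. 422.  20.]]
```

The pixel fit agrees to about 1–3 px. The handle is near (494, 26, 297), so the shield is raised about 87 mm. The lever grip at rest is near (451, 290, 167), with the drive's yaw at 0.215. The crop confirms the white drive, next to the imager on its left. I'll go above the handle with the fingers shut.

```bash
python3 -m handwheel '[[255,-23.7,-25.5,-12],[255,-23.7,-25.5,-12]]' 2>&1 | head -5; python3 -m handwheel '[[255,-23.7,-25.5,-12,0,0,0],[255,-23.7,-25.5,-12,0,0,0],[255,-23.7,-25.5,-12,0,0,0],[255,-23.7,-25.5,-12,0,0,0],[255,-23.7,-25.5,-12,0,0,0],[255,-23.7,-25.5,-12,0,0,0],[255,-23.7,-25.5,-12,0,0,0],[255,-23.7,-25.5,-12,0,0,0],[255,-23.7,-25.5,-12,0,0,0],[255,-23.7,-25.5,-12,0,0,0]]'
```

```text
invalid input
t: 1.03
tool_pos: [321.2, 328.9, 351.9]
ee_rot: [[-0.974, 0.228, -0.0], [0.228, 0.974, 0.0], [0.0, 0.0, -1.0]]
wrist_force: [0.9, -0.1, -0.5]
opening: -0.1
```

```bash
python3 -m handwheel '[[255,-23.7,-25.5,0,0,0,0],[255,-23.7,-25.5,0,0,0,0],[255,-23.7,-25.5,0,0,0,0],[255,-23.7,-25.5,0,0,0,0],[255,-23.7,-25.5,0,0,0,0],[255,-23.7,-25.5,0,0,0,0],[255,-23.7,-25.5,0,0,0,0],[255,-23.7,-25.5,0,0,0,0],[255,-23.7,-25.5,0,0,0,0],[255,-23.7,-25.5,0,0,0,0]]'; python3 -m handwheel '[[255,0,0,0,0,0,-0.111],[255,0,0,0,0,0,-0.111],[255,0,0,0,0,0,-0.111],[255,0,0,0,0,0,-0.112],[255,0,0,0,0,0,0],[255,0,0,0,0,0,0]]'; python3 - <<'E'
from rig import *
from h import *
c=camera("scene"); i=c["image"][:,:,::-1]; w=camera("wrist")["image"][:,:,::-1]
a=cv2.resize(i[140:300,200:400],(600,480),interpolation=cv2.INTER_CUBIC)
cv2.imwrite("pics/above.png",cv2.resize(np.hstack([a,cv2.resize(w,(640,480))]),(800,310)))
E
```

```text
t: 1.87
tool_pos: [493.8, 26.8, 351.3]
ee_rot: [[-0.974, 0.228, 0.0], [0.228, 0.974, 0.0], [0.0, 0.0, -1.0]]
wrist_force: [0.6, 0.5, 0.4]
opening: 0.2
t: 2.37
tool_pos: [493.3, 28.2, 351.2]
ee_rot: [[-0.978, -0.21, -0.0], [-0.21, 0.978, 0.0], [0.0, 0.0, -1.0]]
wrist_force: [-0.3, -0.3, 0.0]
opening: 0.2
```

View pics/above.png

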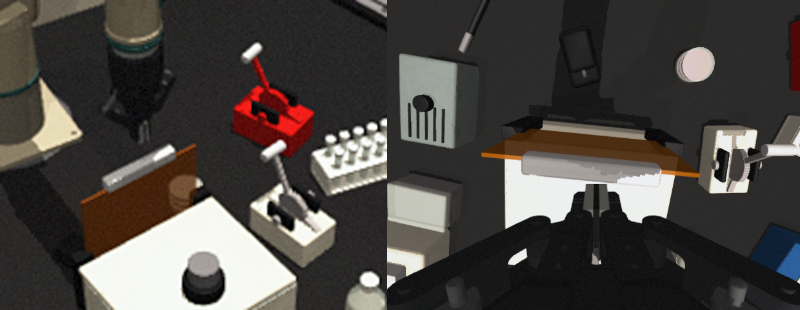

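The fingers are over the handle: in the wrist view they are at ~(597,190) against a handle centre of ~(591,165), and there is a gap below them in the scene view. Going down to contact.

```bash
python3 -m handwheel '[[255,0,0,8,0,0,0],[255,0,0,8,0,0,0],[255,0,0,8,0,0,0],[255,0,0,8,0,0,0],[255,0,0,4,0,0,0]]'; for i in 1 2 3 4; do python3 -m handwheel '[[255,0,0,3,0,0,0],[255,0,0,3,0,0,0]]'|grep -E "pos|wrist"; done
```

```text
t: 2.88
tool_pos: [492.6, 28.4, 313.6]
ee_rot: [[-0.977, -0.213, -0.002], [-0.213, 0.977, -0.0], [0.003, 0.0, -1.0]]
wrist_force: [-0.2, 0.3, -0.2]
opening: -0.3
tool_pos: [493.4, 28.4, 308.8]
wrist_force: [-0.2, -0.2, -0.3]
tool_pos: [493.6, 28.4, 303.4]
wrist_force: [-1.7, 0.4, 3.4]
tool_pos: [493.6, 28.4, 297.5]
wrist_force: [-0.4, 0.3, 4.3]
tool_pos: [493.6, 28.4, 291.3]
wrist_force: [-1.1, 1.3, 3.6]
```

Contact was at about z=305, and the shield now slides at ~4 N as specified. Carrying on down.

```bash
python3 -m handwheel '[[255,0,0,5,0,0,0],[255,0,0,5,0,0,0],[255,0,0,5,0,0,0],[255,0,0,5,0,0,0],[255,0,0,5,0,0,0],[255,0,0,5,0,0,0],[255,0,0,5,0,0,0],[255,0,0,5,0,0,0],[255,0,0,5,0,0,0],[255,0,0,5,0,0,0],[255,0,0,5,0,0,0],[255,0,0,5,0,0,0]]'|grep -E "pos|wrist"; for i in 1 2 3 4; do python3 -m handwheel '[[255,0,0,2,0,0,0],[255,0,0,2,0,0,0]]'|grep -E "pos|wrist"; done
```

```text
tool_pos: [493.6, 28.4, 230.9]
wrist_force: [0.8, -1.0, 4.9]
tool_pos: [493.5, 28.4, 227.0]
wrist_force: [0.5, 0.8, 4.1]
tool_pos: [493.5, 28.3, 223.2]
wrist_force: [0.4, -0.4, 2.8]
tool_pos: [493.6, 28.4, 219.9]
wrist_force: [-6.8, -0.7, 32.2]
tool_pos: [493.7, 28.3, 219.6]
wrist_force: [-15.0, -0.6, 62.7]
```

The stop is at TCP z≈219.6 (handle top shut = 220), with force up to 63 N. Now back off, lift, and move to the lever's −x side.

```bash
python3 -m handwheel '[[255,0,0,-3,0,0,0],[255,0,0,-5,0,0,0],[255,0,0,-20,0,0,0],[255,0,0,-20,0,0,0],[255,3.6,26.6,0,0,0,0],[255,3.6,26.6,0,0,0,0],[255,3.6,26.6,0,0,0,0],[255,3.6,26.6,0,0,0,0],[255,3.6,26.6,0,0,0,0],[255,3.6,26.6,0,0,0,0],[255,3.6,26.6,0,0,0,0],[255,3.6,26.6,0,0,0,0]]'; python3 -m handwheel '[[255,3.6,26.6,0,0,0,0],[255,3.6,26.6,0,0,0,0],[255,0,0,0,0,0,0],[255,0,0,0,0,0,0]]';  python3 - <<'E'
from rig import *
from h import *
c=camera("scene"); i=c["image"][:,:,::-1]; w=camera("wrist")["image"][:,:,::-1]
a=cv2.resize(i[140:300,200:400],(600,480),interpolation=cv2.INTER_CUBIC)
cv2.imwrite("pics/lev.png",cv2.resize(np.hstack([a,cv2.resize(w,(640,480))]),(800,310)))
E
```

```text
t: 6.22
tool_pos: [418.3, 230.9, 262.6]
ee_rot: [[-0.977, -0.214, -0.002], [-0.214, 0.977, -0.001], [0.002, -0.001, -1.0]]
wrist_force: [0.6, -0.0, -0.1]
opening: -0.2
t: 6.55
tool_pos: [399.9, 281.6, 262.4]
ee_rot: [[-0.976, -0.217, -0.002], [-0.217, 0.976, -0.001], [0.002, -0.001, -1.0]]
wrist_force: [0.5, -0.7, -0.3]
opening: -0.2
```

View pics/lev.png

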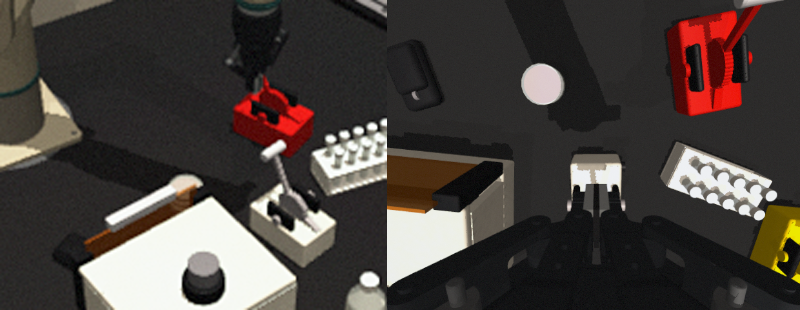

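Scene view: the shield is down, with its handle at ~(155,205) just in front of the roof edge. Wrist view: the drive (~(597,180)) is centred on the fingers laterally. I'll go down beside the lever and approach along +x until contact.

```bash
python3 -m handwheel '[[255,0,0,15,0,0,0],[255,0,0,15,0,0,0],[255,0,0,15,0,0,0],[255,0,0,15,0,0,0],[255,0,0,15,0,0,0],[255,0,0,15,0,0,0],[255,0,0,14,0,0,0],[255,0,0,0,0,0,0],[255,-5,0,0,0,0,0],[255,-5,0,0,0,0,0],[255,-5,0,0,0,0,0]]'|grep -E "pos|wrist"; for i in 1 2 3 4; do python3 -m handwheel '[[255,-1.5,0,0,0,0,0],[255,-1.5,0,0,0,0,0]]'|grep -E "pos|wrist"; done
```

```text
tool_pos: [417.7, 283.9, 160.3]
wrist_force: [0.4, -0.9, 0.0]
tool_pos: [419.9, 284.6, 159.9]
wrist_force: [-0.3, -0.7, -0.6]
tool_pos: [422.0, 285.1, 159.5]
wrist_force: [0.6, 0.4, 0.1]
tool_pos: [424.9, 285.7, 159.3]
wrist_force: [-1.1, -0.1, 1.0]
tool_pos: [427.9, 286.3, 159.3]
wrist_force: [-0.0, 0.1, 0.1]
```

```bash
cat > p.sh <<'E'
tr '\n' ' ' | sed -E 's/ee_rot.*wrist_force/F/; s/opening.*//'; echo
E
for i in 1 2 3 4 5 6 7 8 9 10 11 12; do python3 -m handwheel '[[255,-1,0,0,0,0,0]]'|sh p.sh; done
```

```text
t: 8.32 tool_pos: [429.0, 286.6, 159.3] F: [-0.2, 0.0, 0.8] 
t: 8.4 tool_pos: [429.8, 286.7, 159.2] F: [-0.9, -0.4, 0.5] 
t: 8.48 tool_pos: [430.8, 287.0, 159.3] F: [-1.2, 0.2, -1.0] 
t: 8.57 tool_pos: [431.4, 287.1, 159.2] F: [-2.2, -0.4, 1.3] 
t: 8.65 tool_pos: [431.5, 287.1, 159.2] F: [-4.9, -0.5, 3.5] 
t: 8.73 tool_pos: [431.6, 287.1, 159.1] F: [-7.3, -2.2, 5.9] 
t: 8.82 tool_pos: [431.7, 287.1, 159.1] F: [-8.9, -1.9, 8.1] 
t: 8.9 tool_pos: [432.3, 287.2, 159.0] F: [-8.4, -2.4, 7.8] 
t: 8.98 tool_pos: [432.9, 287.4, 159.0] F: [-8.5, -2.3, 7.6] 
t: 9.07 tool_pos: [433.4, 287.5, 159.0] F: [-10.8, -2.7, 8.9] 
t: 9.15 tool_pos: [434.1, 287.6, 158.9] F: [-9.8, -1.1, 8.9] 
t: 9.23 tool_pos: [434.8, 287.8, 159.0] F: [-11.1, -2.0, 9.8]
```

Contact came at x=431.3 (predicted 431). The rising bar drags on the finger with friction, so I'll follow its arc (x = 110·Δsin, z = 110·Δcos). Expected displacement s from contact at clicks 1–4: 16.0, 33.0, 50.5, 68.1 mm.

```bash
cat > p.sh <<'E'
python3 -c "
import sys,re
v=[float(x) for x in re.findall(r'-?\d+\.\d+',sys.stdin.read())]
p=v[1:4]; f=v[13:16]
print('t %.2f s %.1f lat %.1f z %.1f Fx %.1f Fz %.1f'%(v[0],(p[0]-431.3)*.977+(p[1]-287.1)*.213,-(p[0]-431.3)*.213+(p[1]-287.1)*.977,p[2],f[0]*.977+f[1]*.213,f[2]))"
E
for i in 1 2 3 4 5 6 7 8 9 10 11 12; do python3 -m handwheel '[[255,-1,0,-0.55,0,0,0]]'|tee -a log|sh p.sh; done; tail -6 log
```

```text
t 9.32 s 4.5 lat -0.1 z 159.4 Fx -10.5 Fz 7.3
t 9.40 s 5.6 lat -0.1 z 160.0 Fx -10.0 Fz 9.2
t 9.48 s 7.2 lat -0.0 z 160.7 Fx -9.1 Fz 7.6
t 9.57 s 9.2 lat 0.0 z 161.3 Fx -6.1 Fz 4.1
t 9.65 s 11.8 lat 0.1 z 162.0 Fx -3.1 Fz 2.1
t 9.73 s 13.8 lat 0.2 z 162.6 Fx -3.0 Fz 2.4
t 9.82 s 15.1 lat 0.1 z 163.2 Fx -3.8 Fz 2.0
t 9.90 s 15.9 lat 0.1 z 163.6 Fx -4.0 Fz 3.1
t 9.98 s 16.8 lat 0.1 z 164.0 Fx -4.8 Fz -0.2
t 10.07 s 17.7 lat 0.0 z 164.4 Fx -4.4 Fz 0.6
t 10.15 s 18.7 lat 0.1 z 164.9 Fx -4.7 Fz -2.1
t 10.23 s 19.7 lat 0.1 z 165.4 Fx -4.1 Fz -2.6
opening: 0.1
t: 10.23
tool_pos: [450.5, 291.4, 165.4]
ee_rot: [[-0.977, -0.214, -0.002], [-0.214, 0.977, -0.001], [0.002, -0.0, -1.0]]
wrist_force: [-4.3, 0.3, -2.6]
opening: 0.4
```

Click 1 felt: crest at s≈5, trough at ≈13. Going on to click 2, with less rise.

```bash
for i in 1 2 3 4 5 6 7 8 9 10 11 12 13; do python3 -m handwheel '[[255,-1,0,-0.22,0,0,0]]'|sh p.sh; done
```

```text
t 10.32 s 20.7 lat 0.1 z 165.7 Fx -5.5 Fz 0.5
t 10.40 s 21.7 lat 0.1 z 166.1 Fx -5.0 Fz 0.2
t 10.48 s 22.9 lat 0.1 z 166.4 Fx -5.2 Fz 2.4
t 10.57 s 24.1 lat 0.2 z 166.8 Fx -5.4 Fz 2.4
t 10.65 s 25.6 lat 0.1 z 167.3 Fx -4.9 Fz 3.0
t 10.73 s 27.4 lat 0.2 z 167.7 Fx -2.9 Fz 2.4
t 10.82 s 28.8 lat -0.0 z 167.9 Fx -1.2 Fz 1.9
t 10.90 s 29.6 lat -0.0 z 168.1 Fx -2.5 Fz 1.3
t 10.98 s 30.3 lat -0.1 z 168.2 Fx -2.1 Fz 2.6
t 11.07 s 30.8 lat -0.1 z 168.2 Fx -2.5 Fz 1.7
t 11.15 s 31.5 lat -0.1 z 168.4 Fx -3.8 Fz 2.4
t 11.23 s 32.2 lat -0.2 z 168.6 Fx -3.6 Fz 3.6
t 11.32 s 33.0 lat -0.1 z 168.7 Fx -5.4 Fz 4.2
```

Click 2 felt: trough at s≈29, now at 33.0. On to the third.

```bash
for i in 1 2 3 4 5 6 7 8 9 10 11 12 13 14 15 16 17; do python3 -m handwheel '[[255,-1,0,-0.18,0,0,0]]'|sh p.sh; done
```

```text
t 11.40 s 33.9 lat -0.1 z 168.9 Fx -5.6 Fz 4.8
t 11.48 s 34.6 lat -0.1 z 169.0 Fx -4.7 Fz 5.1
t 11.57 s 35.4 lat -0.0 z 169.2 Fx -7.1 Fz 6.4
t 11.65 s 36.2 lat -0.1 z 169.4 Fx -6.7 Fz 5.8
t 11.73 s 37.0 lat -0.1 z 169.6 Fx -7.2 Fz 5.7
t 11.82 s 38.0 lat -0.1 z 169.8 Fx -6.0 Fz 6.3
t 11.90 s 39.0 lat -0.0 z 169.9 Fx -7.7 Fz 4.7
t 11.98 s 40.1 lat -0.0 z 170.1 Fx -6.2 Fz 4.5
t 12.07 s 41.4 lat -0.0 z 170.3 Fx -4.9 Fz 4.3
t 12.15 s 43.0 lat -0.1 z 170.5 Fx -3.7 Fz 3.3
t 12.23 s 44.6 lat -0.0 z 170.8 Fx -2.3 Fz 1.7
t 12.32 s 46.1 lat -0.0 z 171.0 Fx -1.9 Fz 1.4
t 12.40 s 47.1 lat -0.0 z 171.1 Fx -1.7 Fz 2.2
t 12.48 s 47.9 lat -0.0 z 171.3 Fx -2.4 Fz 1.8
t 12.57 s 48.6 lat -0.1 z 171.4 Fx -2.2 Fz 0.8
t 12.65 s 49.2 lat 0.0 z 171.5 Fx -3.5 Fz 0.6
t 12.73 s 50.1 lat 0.0 z 171.6 Fx -4.1 Fz -0.2
```

Click 3 felt: trough at s≈46.5. Now the fourth, slowly.

```bash
for i in 1 2 3 4 5 6 7 8 9 10 11 12 13 14; do python3 -m handwheel '[[255,-1,0,0,0,0,0]]'|sh p.sh; done
```

```text
t 12.82 s 50.9 lat -0.0 z 171.6 Fx -4.6 Fz 2.4
t 12.90 s 51.8 lat 0.1 z 171.7 Fx -5.1 Fz 2.3
t 12.98 s 52.7 lat 0.1 z 171.7 Fx -5.2 Fz 2.2
t 13.07 s 53.6 lat 0.1 z 171.8 Fx -6.5 Fz 4.2
t 13.15 s 54.6 lat 0.1 z 171.8 Fx -6.7 Fz 3.9
t 13.23 s 55.5 lat 0.1 z 171.9 Fx -6.7 Fz 4.5
t 13.32 s 56.5 lat 0.1 z 172.0 Fx -6.5 Fz 4.8
t 13.40 s 57.7 lat 0.1 z 172.0 Fx -7.3 Fz 4.0
t 13.48 s 59.1 lat 0.1 z 172.1 Fx -4.0 Fz 3.6
t 13.57 s 60.5 lat 0.1 z 172.1 Fx -3.0 Fz 2.8
t 13.65 s 61.9 lat 0.1 z 172.1 Fx -1.6 Fz 1.9
t 13.73 s 63.3 lat 0.0 z 172.0 Fx -2.6 Fz 2.3
t 13.82 s 64.2 lat 0.0 z 172.0 Fx -2.8 Fz 2.0
t 13.90 s 65.0 lat 0.1 z 171.9 Fx -2.7 Fz 2.6
```

Trough of the fourth at s≈62.5–63.5 (predicted 63.7). Three more millimetres to the whole click.

```bash
for r in 1 2; do python3 -m handwheel '[[255,-1,0,0,0,0,0]]'|sh p.sh; done; for r in 1 2 3 4 5; do python3 -m handwheel '[[255,0,0,0,0,0,0]]'|sh p.sh; done
```

```text
t 13.98 s 65.7 lat 0.0 z 171.8 Fx -2.6 Fz 2.0
t 14.07 s 66.5 lat 0.0 z 171.8 Fx -2.6 Fz 2.1
t 14.15 s 66.6 lat 0.0 z 171.8 Fx -1.9 Fz 2.1
t 14.23 s 66.4 lat -0.0 z 171.8 Fx -2.1 Fz 2.6
t 14.32 s 66.4 lat 0.0 z 171.8 Fx -2.3 Fz 2.0
t 14.40 s 66.3 lat -0.0 z 171.8 Fx -2.8 Fz 1.8
t 14.48 s 66.3 lat -0.0 z 171.8 Fx -2.1 Fz 2.0
```

```bash
python3 -m handwheel '[[255,-1,0,0,0,0,0]]'|sh p.sh; python3 -m handwheel '[[255,-1,0,0,0,0,0]]'|sh p.sh; for r in 1 2 3 4 5 6; do python3 -m handwheel '[[255,0,0,0,0,0,0]]'|sh p.sh; done; python3 - <<'E'
from rig import *
from h import *
i=camera("scene")["image"][:,:,::-1]; t=camera("top")["image"][:,:,::-1]
a=cv2.resize(i[180:310,220:400],(600,433),interpolation=cv2.INTER_CUBIC)
b=cv2.resize(t[135:315,200:450],(600,433),interpolation=cv2.INTER_CUBIC)
cv2.imwrite("pics/end.png",cv2.resize(np.hstack([a,b]),(800,289)))
E
```

```text
t 14.57 s 67.0 lat 0.0 z 171.8 Fx -3.4 Fz 1.9
t 14.65 s 68.0 lat 0.0 z 171.7 Fx -4.8 Fz 2.0
t 14.73 s 68.2 lat -0.0 z 171.7 Fx -3.1 Fz 1.9
t 14.82 s 68.2 lat -0.0 z 171.7 Fx -4.6 Fz 1.9
t 14.90 s 68.2 lat -0.0 z 171.7 Fx -3.2 Fz 1.7
t 14.98 s 68.2 lat -0.0 z 171.7 Fx -4.0 Fz 2.0
t 15.07 s 68.2 lat -0.0 z 171.7 Fx -4.2 Fz 1.6
t 15.15 s 68.2 lat -0.0 z 171.7 Fx -5.0 Fz 2.1
```

View pics/end.png

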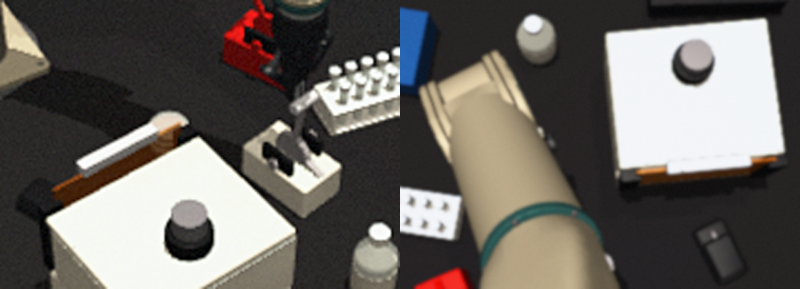

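The final picture shows the lever held at the fingers (~(303,105)), the handle low at ~(132,146) and the bystanders in place. One numeric check on the handle height, then hand in.

```bash
python3 - <<'E'
from rig import *
from h import *
import pickle
c=pickle.load(open("scene.pkl","rb"))
for z in (210,220,235): print(z,proj(c,[(494,26,z)]).round(1))
print("seen",220+132*.45,180+146*.45)
finish_job()
E
```

```text
210 [[273.5 247.5]]
220 [[273.4 245.2]]
235 [[273.2 241.6]]
seen 279.4 245.7
the job is handed in; nothing more can be done
```

The shield is shut, the lever is held at its fourth click, and the job is handed in at about 15 s of the 72 s allowed. No verdict came back.

- **Shield:** I pushed it down by its handle with the fingers shut. It slid at about 4 N and stopped hard at TCP z 219.6 mm, where the handle's top should be at 220. The wrist force reached 63 N there, under the 120 N limit.
- **Lever:** I then pushed the white drive's lever along its arc from its −x side and felt four force drops, one per click. The troughs came at about 13, 29, 46.5 and 63 mm of travel. I stopped at 68.2 mm, where the fourth click was predicted at 68.1. At the end it held steady at about 4 N, which matches the spring force given for the fourth click.
- **Final look:** The pictures showed the shield still down, the lever against the fingers, and the bottle, mouse and tube rack where they were. The arm hid part of the bench, and I did not check the dish stack or marker again.
- **One check that disagreed:** The shield handle's centre, read by eye off the last picture, was 6 px sideways from the prediction. Its height fits 210–220 mm, so I relied on the hard stop as the firmer evidence that the shield is shut.

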